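# Pack the vacuum fittings case in layers

### The job

Pack the vacuum kit into its grey case: stand the steel conical reducer in the round cut-out, the gauge head with the red cap in the square one and the valve with the blue knob in the oblong one, each upright and seated on the bottom of its cut-out. Then lower the orange lift-out tray by its handle into the case over them, lengthwise, so that it lies level on the dividers. Set everything down without dropping it, and leave the straight nipple and the valve with the black knob standing where they are on the bench.

Things in the scene. Friction and masses are not known exactly. Their poses are not given: they have to be found in the camera images.
- reducer_c (a point): Loose conical reducer, bright stainless steel, upright, 50 mm tall: wide flange (55 mm dia., 8 mm thick) below, cone (wider than 35 mm up to 19 mm), 40 mm dia. flange on top (42 to 50 mm up), dark bore. From above a 40 mm disc within a 55 mm one. 0.22 kg. Goes in the round cut-out, wide end down. Point: on the axis, half-way up (25 mm above the underside); z up. Grip the top flange.
- gauge_c (a point): Loose vacuum gauge head, 50 mm tall, 0.16 kg: light grey square housing below (44 x 44 mm, 26 mm high), thin neck, 40 mm dia. steel flange from 34 mm up, closed by a red round cap on top (41 mm dia., 40 to 50 mm up). Goes in the square cut-out, red cap up. Point: on the vertical axis, half-way up (25 mm above the underside); x and y parallel to the housing's sides, z up. Grip the cap.
- valve_blue_c (a point): Loose valve with a BLUE knob, 50 mm tall, 0.18 kg: aluminium block 36 x 36 x 24 mm, brass stubs (16 mm dia., up to 18 mm high) on two opposite sides, 66 mm over their ends; round knob on top (36 mm dia., 30 to 50 mm up, does not turn). Goes in the oblong cut-out, stubs along its length. Point: on the knob's axis, half-way up (25 mm above the underside); x along the stubs, z up. Grip the knob.
- tray_handle (a point): Loose orange lift-out tray, 250 x 116 mm, walls 24 mm high, holding O-rings, plugs and screws that stay in it; 0.35 kg. Handle along its middle: a bar 10 mm thick, 104 mm long, 16 mm high, top 58 mm above the tray's underside. Point: centre of the bar, above the tray's centre, 50 mm above its underside; y along the bar and the tray's length, z up. Both ends are alike. Grip across the bar.
- nipple_c (a point): LOOK-ALIKE, not for the case: loose straight nipple, bright stainless steel, upright, 50 mm tall, two equal 40 mm dia. flanges (no wider foot shows from above). Point: on the axis, half-way up (25 mm above the underside).
- valve_black_c (a point): LOOK-ALIKE, not for the case: loose valve of the same shape and size as the blue one, but with a BLACK knob. Point: on the knob's axis, half-way up (25 mm above the underside); x along the stubs.
- case: Dark grey open case, fixed, 284 x 152 mm, 90 mm high, walls 5 mm. Two 4 mm cross dividers form three compartments in a row (about 88 x 142 mm, centres 90.5 mm apart), each with black foam and one yellow-bottomed cut-out. The dividers' tops, 66 mm above bench, carry the tray, whose walls are then level with the rim. Origin: centre of the underside, at bench height; y along its length, x across, z up.
- nest_round: Black foam with the ROUND cut-out (72 mm dia., 6 mm deep, yellow bottom), in one compartment of the case. Origin: below the cut-out's centre, 4 mm above the bench; the cut-out's bottom is 6 mm above the origin, the foam's top 12 mm. x and y parallel to the case's.
- nest_square: Black foam with the SQUARE cut-out (62 x 62 mm, sides along x and y, 6 mm deep, yellow bottom), in another compartment. Origin: below the cut-out's centre, 4 mm above the bench; the cut-out's bottom is 6 mm above the origin, the foam's top 12 mm. x and y parallel to the case's.
- nest_slot: Black foam with the OBLONG cut-out (86 mm along x, 54 mm along y, 6 mm deep, yellow bottom), in the third compartment. Origin: below the cut-out's centre, 4 mm above the bench; the cut-out's bottom is 6 mm above the origin, the foam's top 12 mm. x (the long side) runs across the case.
There are look-alikes about, which are no part of the job. Leave any turquoise look-alike of the part that bears gauge_c alone. Leave any green look-alike of the nest_slot alone.

How it is judged:
By the outcome, as a careful person would: the job done as asked, in the order asked, and still so for the second after the job is handed in, with the robot touching nothing.
It also fails if it takes over 106 s, if anything falls off the work surface, if the arm or the gripper's body presses on something with over 40 N, if the wrist force passes 120 N, or if a joint passes its speed limit or range.

### The arm

A 6-joint arm with a two-finger parallel gripper is mounted at the origin on the work surface. World frame = base frame: x ahead of the robot, y to its left, z up, the work surface at z = 0. Lengths are in m, angles in degrees, forces in N, time in s.
With the tool pointing down it reaches from about 0.3 to 0.75 m from the base axis. Payload 8.5 kg.
Tool frame: the origin (TCP) lies between the finger pads; the fingertips stand env.finger_overhang ahead of it and the grasp point (between the pads) lies 2 mm behind it (env.finger_overhang is the distance from the TCP to the fingertips, in m); z points along the fingers, y is the line along which they close (so a half turn about z gives the same grasp; the last joint's range is limited). The gripper opens to 85 mm and grips with 20 to 120 N. Pads are 22 mm wide; open, the fingers measure 114 mm over their backs; the gripper's body (76 mm by 85 mm) begins 54 mm behind the grasp point. The pads swing forward as they close: fully open they stand 13 mm farther back than shut.
Start: joints at [-80.919, 21.807, 74.336, -0, 83.858, -12.336], TCP at [0.201, -0.512, 0.248] pointing down, gripper open.
Joint ranges: [-178.18, 178.18], [-50.72, 133.34], [12.68, 142.11], [-81.47, 261.47], [9.98, 163.14], [-165.26, 165.26]. Speed limits (degrees/s): [136.94, 136.94, 180, 180, 180, 180].

### API

Orientations are given as a 3x3 rotation matrix whose columns are the frame's x, y, z axes.
In Python, from rig import env gives the robot as it stands. The module is installed in compiled form; this text tells all that it offers.
- The arm moves only by the tool jog_arm, never from a script. Its arguments are lists of equal length, an entry for each row: "hand": the finger opening in m, from 0 to 0.0854; "travel": the shift along the world's x, y, z in m, a list of three; "yaw": the turn about the world's z in rad. A call has exactly 5 rows; each row shifts and turns the commanded pose from where the row before left it; what a row does not reach is not made up. A row lasts 1/8 s, in which the tool goes at most 62.5 mm and 10.7 degrees, less where a joint would pass 70% of its speed; a pose out of reach is approached as far as the arm can. A call is refused whole if a number of a shift passes 0.0625 or a number of a turn 0.188, either way. A call with a gripper value outside its range is refused whole. The fingers move at their own pace and stop on an object; "grip_force" is the grip in N (left out, the last holds). Time passes only in rows, so rows that do not move let the fingers close, or fill a call up. It gives the time, the measured TCP pose, the force, the opening and the grip force at its end, in the units of the state.
- env.observe(): the state, without advancing time (a new reading comes with each control period).
- env.get_image(name): name is "side" or "top"; returns the picture (400x640x3 uint8, red, green, blue); there is no depth.
- env.calibration(name): a dict with "fx", "fy", "cx", "cy" (pixels), "position" and "rotation" of the camera in the world. Camera axes: x right, y down, z forward; pixel columns grow to the right and rows downward; lengths in m; the calibration is good to about 2 mm. A picture is of the moment at which its call begins. calibration takes no time and is no camera call.
- env.close_job(): hands the job in; it is judged then, once.
The state is a dict: "time_s": time; "q": joint angles; "qvel": joint speeds; "joint_efforts": joint torques, N m; "position": TCP position; "tool_rot": TCP orientation; "ft_force": force on the tool from outside, world axes, zero at the start; "wrist_torque": the same for the moment, N m; "grip_width": finger opening in m; "gripper_force": force on a finger pad.
Only numpy, scipy, OpenCV 4.12 (cv2) and the standard library are available. Lean on these libraries where they do the work, as an engineer would, in place of code of your own. Each camera call takes 0.05 s, during which the arm holds its last target. There are 200 camera calls.

## Working session

There is one attempt and no reset: what is moved stays moved. The work goes in short steps, Python scripts to look and compute and a tool call to move; the robot and the scene stay as the last step left them, time stands still between calls to the robot, and variables do not carry over. Pictures are saved under pics/ and viewed, at most 14 in all, crops included, and the job is handed in when it is done.

Besides the shell and the picture viewer there is one more tool, called as a command line: name --pt "numbers of a row" for each row, then --argument value for the rest. jog_arm: Moves the arm, as the interface text tells. Its arguments: {"type":"object","properties":{"hand":{"type":"array"},"travel":{"type":"array"},"yaw":{"type":"array"},"grip_force":{"type":"number"}},"required":["hand","travel","yaw"]}

```bash
mkdir -p pics; ls; python3 - <<'E'
from rig import env
import cv2
for n in ("top","side"):
    im=env.get_image(n); cv2.imwrite(f"pics/{n}0.png",im[:,:,::-1])
    c=env.calibration(n); print(n,c)
o=env.observe(); print(o["time_s"],o["position"],o["tool_rot"],o["grip_width"],env.finger_overhang)
E
```

```text
pics
top {'fx': 458.64081954051494, 'fy': 458.64081954051494, 'cx': 313.5206123742121, 'cy': 203.5107204170101, 'position': array([0.3929542 , 0.01707664, 1.27732768]), 'rotation': array([[ 0.00908937, -0.98947126,  0.1444438 ],
       [-0.99989304, -0.00733822,  0.01265153],
       [-0.01145836, -0.14454334, -0.98943212]])}
side {'fx': 419.8308261422927, 'fy': 419.8308261422927, 'cx': 321.602602412928, 'cy': 203.60627288854639, 'position': array([0.52689063, 0.61730133, 0.78327511]), 'rotation': array([[-0.99432805, -0.09124478,  0.05464532],
       [-0.10499525,  0.76018676, -0.64116463],
       [ 0.01696228, -0.64326548, -0.76545529]])}
0.1 [ 0.20080789 -0.51178401  0.24776989] [[ 9.30927118e-01  3.65204965e-01 -1.85940105e-04]
 [ 3.65204894e-01 -9.30926288e-01  1.27717591e-03]
 [ 2.93334451e-04 -1.25686392e-03 -9.99999167e-01]] 0.08514620955953289 0.017
```

View pics/top0.png

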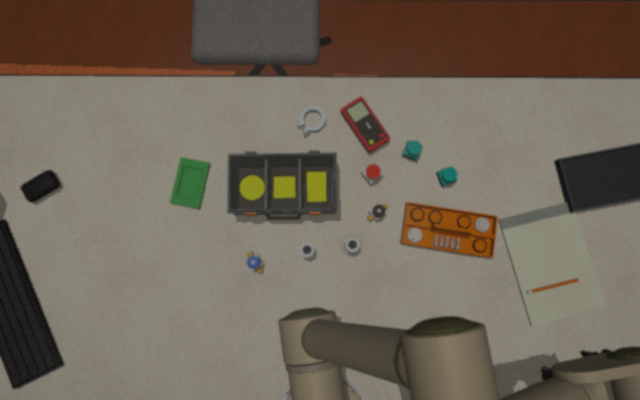

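View pics/side0.png

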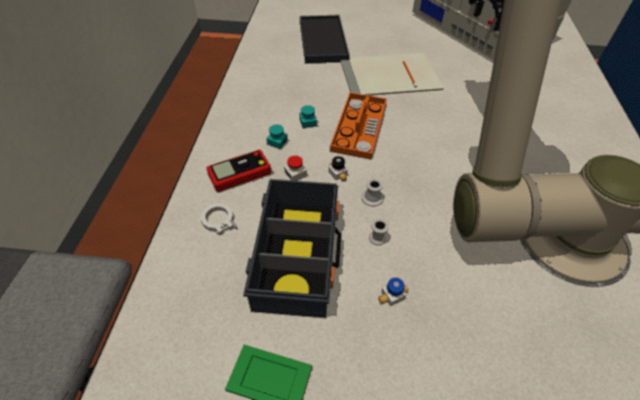

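Top view: the case is at about (283,183), with the round cut-out at (252,188), the square at (285,187) and the oblong at (317,187). The red-cap gauge is at (373,172), the blue valve at (255,262), the black valve at (378,211) and the tray at (450,230). The green decoy is at (190,183) and the turquoise ones at (413,150) and (447,176).

There are two candidates for the reducer: (308,250) and (352,245). The second seems to have the wider foot, so I'll confirm that in a crop.

```bash
cat > h.py <<'E'
import cv2, numpy as np
from rig import env
def ray(n,uv):
    c=env.calibration(n); d=np.array([(uv[0]-c["cx"])/c["fx"],(uv[1]-c["cy"])/c["fy"],1.])
    return c["position"], c["rotation"]@d
def onz(n,uv,z):
    p,d=ray(n,uv); return p+d*(z-p[2])/d[2]
def tri(a,b):
    (p,d),(q,e)=ray("top",a),ray("side",b)
    d=d/np.linalg.norm(d); e=e/np.linalg.norm(e)
    s=np.linalg.lstsq(np.c_[d,-e],q-p,rcond=None)[0]
    x,y=p+s[0]*d,q+s[1]*e; return (x+y)/2,np.linalg.norm(x-y)
def blobs(im,lo,hi,roi=None,amin=15):
    h=cv2.cvtColor(im,cv2.COLOR_RGB2HSV); m=cv2.inRange(h,np.array(lo),np.array(hi))
    if roi: k=np.zeros_like(m); x0,y0,x1,y1=roi; k[y0:y1,x0:x1]=255; m&=k
    cs,_=cv2.findContours(m,cv2.RETR_EXTERNAL,cv2.CHAIN_APPROX_NONE)
    out=[]
    for c in cs:
        k=np.zeros_like(m); cv2.drawContours(k,[c],-1,255,-1); M=cv2.moments(k,True)
        if M["m00"]>=amin: out.append((np.array([M["m10"],M["m01"]])/M["m00"],M["m00"],cv2.boundingRect(c),c))
    return sorted(out,key=lambda o:-o[1])
E
python3 - <<'E'
from h import *
t=cv2.imread("pics/top0.png"); s=cv2.imread("pics/side0.png")
a=cv2.resize(t[130:290,220:510],(790,436),interpolation=cv2.INTER_CUBIC)
cv2.imwrite("pics/crop1.png",a)
b=cv2.resize(s[140:310,260:460],(706,600),interpolation=cv2.INTER_CUBIC)
cv2.imwrite("pics/crop2.png",b)
T,S=t[:,:,::-1].copy(),s[:,:,::-1].copy()
for nm,lo,hi,rt,rs in [("yellow",(25,120,80),(35,255,255),(225,150,340,215),(255,190,335,300)),
 ("blue",(105,100,50),(125,255,255),(235,240,275,280),(370,265,420,310)),
 ("red",(0,150,90),(4,255,255),(360,160,385,185),(285,150,305,172)),
 ("orange",(5,150,80),(20,255,255),(395,195,505,262),(325,90,390,160)),
 ("brass",(8,60,60),(25,255,255),(235,240,275,280),(370,265,420,310))]:
    for v,im,r in (("top",T,rt),("side",S,rs)):
        for c,A,bb,k in blobs(im,lo,hi,r,6): print(nm,v,c.round(1),A,bb,cv2.minAreaRect(k)[2].__round__(1), onz(v,c,.01 if nm=="yellow" else .045).round(4))
E
```

```text
yellow top [316.2 185.9] 636.0 (306, 171, 21, 31) 90.0 [0.6281 0.0263 0.01  ]
yellow top [251.5 187.2] 530.0 (239, 175, 26, 26) 90.0 [0.6231 0.208  0.01  ]
yellow top [283.9 186.8] 515.0 (273, 176, 23, 23) 90.0 [0.6248 0.117  0.01  ]
yellow side [291.7 284. ] 548.0 (273, 274, 36, 20) 4.8 [0.6208 0.1932 0.01  ]
yellow side [297.1 247.9] 459.0 (282, 240, 31, 17) 4.4 [0.6224 0.1031 0.01  ]
yellow side [301.7 215.2] 383.0 (283, 209, 38, 13) 4.6 [0.6247 0.0107 0.01  ]
blue top [253. 262.] 102.0 (248, 257, 11, 11) 90.0 [0.4139 0.1929 0.045 ]
blue side [395.5 286.2] 225.0 (388, 278, 16, 18) 90.0 [0.4121 0.1937 0.045 ]
red top [372.8 171.1] 134.0 (367, 165, 13, 13) 90.0 [ 0.6638 -0.1288  0.045 ]
red side [294.5 161.3] 134.0 (288, 156, 14, 11) 90.0 [ 0.6616 -0.1309  0.045 ]
orange top [449.1 229.7] 3806.0 (401, 203, 96, 55) 8.9 [ 0.5046 -0.3318  0.045 ]
orange side [358.7 125.5] 2466.0 (331, 93, 55, 66) 15.1 [ 0.5083 -0.2902  0.045 ]
brass top [259.4 270.2] 38.0 (256, 267, 7, 7) 45.0 [0.3924 0.1753 0.045 ]
brass top [249.6 253.5] 28.0 (247, 251, 6, 6) 90.0 [0.4364 0.2028 0.045 ]
brass side [383.  298.3] 82.0 (378, 293, 11, 11) 56.3 [0.4364 0.2229 0.045 ]
brass side [406.  288.4] 28.0 (404, 285, 5, 8) 14.0 [0.3914 0.1961 0.045 ]
```

View pics/crop1.png

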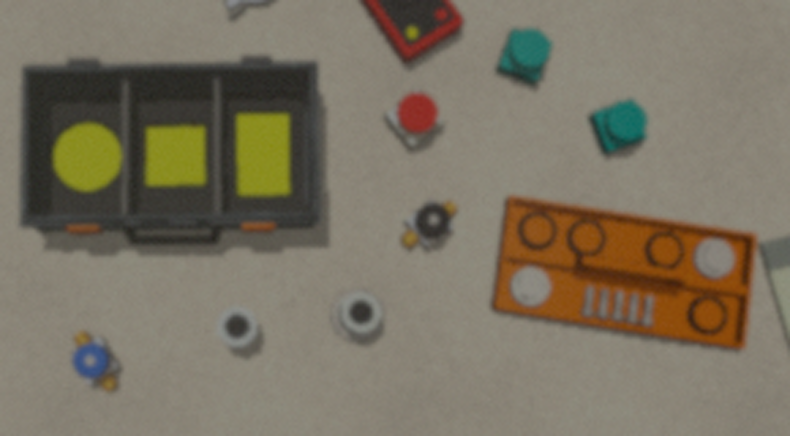

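View pics/crop2.png

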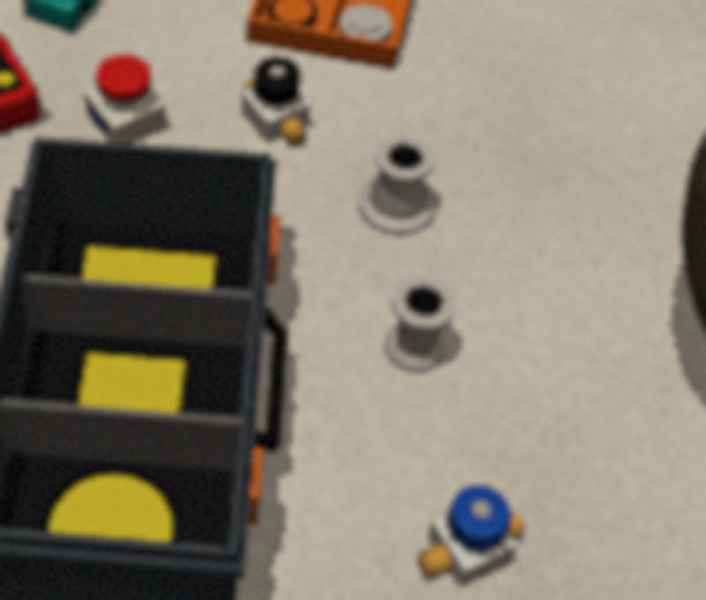

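The crops show the reducer at top (352,245): a 40 mm disc inside a wider 55 mm foot. In the side view its foot is clearly broader than its top flange. The nipple at (308,250) has two equal flanges. The gauge is the red-capped part at (373,171), as the turquoise ones are decoys. The blue valve is at (253,262).

One more measuring script on these same pictures.

```bash
python3 - <<'E'
from h import *
T=cv2.imread("pics/top0.png")[:,:,::-1].copy(); S=cv2.imread("pics/side0.png")[:,:,::-1].copy()
# reducer bore (dark)
for c in blobs(T,(0,0,0),(180,255,75),(342,235,362,255),8): print("bore top",c[0].round(1),c[1],onz("top",c[0],.05).round(4)); bt=c[0]
for c in blobs(S,(0,0,0),(180,255,75),(362,176,386,192),8): print("bore side",c[0].round(1),c[1],onz("side",c[0],.05).round(4)); print(tri(bt,c[0]))
# two-view knob/cap
print("blue tri",tri((253,262),(395.5,286.2)),"red tri",tri((372.8,171.1),(294.5,161.3)))
a,b=onz("top",(259.4,270.2),.013),onz("top",(249.6,253.5),.013); print("valve yaw",np.degrees(np.arctan2(*(b-a)[1::-1])),(a+b)/2)
# gauge housing corner pts crop1-> top at z=.026 / side crop2
P=lambda x,y:onz("top",(220+x*290/790,130+y*160/436),.026)
Q=lambda x,y:onz("side",(260+x*200/706,140+y*170/600),.026)
for n,p,q in [("g top e1",P(414,147),P(388,118)),("g top e2",P(440,125),P(414,147)),("g side e1",Q(88,98),Q(122,120)),("g side e2",Q(122,120),Q(165,98))]:
    print(n,(np.degrees(np.arctan2(*(q-p)[1::-1]))%90).round(1),np.linalg.norm(p-q).round(4),p.round(3),q.round(3))
# tray
c=blobs(T,(5,150,60),(20,255,255),(395,195,505,262),500)[0]; box=cv2.boxPoints(cv2.minAreaRect(c[3]))
W=np.array([onz("top",p,.024) for p in box])[:,:2]; print("tray",W.round(4).tolist(),W.mean(0))
c=blobs(S,(5,150,60),(20,255,255),(325,88,392,160),500)[0]; print("tray side box",cv2.boxPoints(cv2.minAreaRect(c[3])).round(1).tolist())
# case rim corners by hand from crop1 at z=.09
R=np.array([onz("top",(220+x*290/790,130+y*160/436),.09) for x,y in [(24,65),(316,62),(317,222),(22,226)]])[:,:2]
print("rim",R.round(4).tolist(),R.mean(0).round(4))
D=[onz("top",(220+x*290/790,130+y*160/436),.066)[:2].round(4) for x,y in [(126,80),(218,78),(126,217),(217,214)]]; print("div",D)
E
```

```text
bore top [352.1 244.1] 39.0 [ 0.4634 -0.0712  0.05  ]
bore side [374.4 183.8] 39.0 [ 0.4609 -0.0732  0.05  ]
(array([ 0.46217296, -0.07082746,  0.05280357]), np.float64(0.002158030876256361))
blue tri (array([0.412909  , 0.19327405, 0.04463501]), np.float64(0.0019382477510287938)) red tri (array([ 0.66217511, -0.12839801,  0.04755889]), np.float64(0.002076341533058599))
valve yaw 31.941983632407098 [0.41489295 0.19349555 0.013     ]
g top e1 41.2 0.0398 [ 0.632 -0.128  0.026] [ 0.662 -0.102  0.026]
g top e2 40.7 0.0352 [ 0.655 -0.155  0.026] [ 0.632 -0.128  0.026]
g side e1 55.6 0.0332 [ 0.686 -0.124  0.026] [ 0.658 -0.105  0.026]
g side e2 42.9 0.0374 [ 0.658 -0.105  0.026] [ 0.631 -0.131  0.026]
tray [[0.4689, -0.2034], [0.582, -0.2231], [0.5442, -0.4729], [0.4323, -0.4501]] [ 0.50682562 -0.33737968]
tray side box [[329.1000061035156, 150.0], [345.70001220703125, 88.4000015258789], [386.6000061035156, 99.4000015258789], [370.0, 161.0]]
rim [[0.6983, 0.2592], [0.7031, -0.0263], [0.5458, -0.0275], [0.5397, 0.2554]] [0.6217 0.1152]
div [array([0.6898, 0.1618]), array([0.6924, 0.0702]), array([0.5524, 0.1585]), array([0.556 , 0.0694])]
```

jog_arm --hand '[0.085,0.085,0.085,0.085,0.085]' --pt "0.026 0.044 0" --pt "0.026 0.044 0" --pt "0.026 0.044 0" --pt "0.026 0.044 0" --pt "0.026 0.044 0" --yaw '[0.12,0.12,0.12,0.12,0.12]' --grip_force 40

```text
time_s: 0.72
position: [0.3313, -0.2904, 0.2481]
tool_rot: [[0.559, 0.829, -0.0], [0.829, -0.559, 0.0], [0.0, -0.0, -1.0]]
ft_force: [-0.1, -0.5, 0.0]
grip_width: 0.0855
gripper_force: 0.0
```

jog_arm --hand '[0.085,0.085,0.085,0.085,0.085]' --pt "0.026 0.044 0" --pt "0.026 0.044 0" --pt "0.026 0.044 0" --pt "0.026 0.044 0" --pt "0.026 0.044 0" --yaw '[0.12,0.12,0.12,0.12,0.12]'

```text
time_s: 1.35
position: [0.4614, -0.0704, 0.2482]
tool_rot: [[-0.007, 1.0, -0.0], [1.0, 0.007, 0.0], [0.0, -0.0, -1.0]]
ft_force: [0.5, -1.0, -0.1]
grip_width: 0.0849
gripper_force: 0.0
```

jog_arm --hand '[0.085,0.085,0.085,0.085,0.085]' --pt "0 -0.001 -0.05" --pt "0 0 -0.05" --pt "0 0 -0.05" --pt "0 0 -0.035" --pt "0 0 -0.017" --yaw '[0,0,0,0,0]'

```text
time_s: 1.98
position: [0.46, -0.0726, 0.0444]
tool_rot: [[-0.003, 1.0, -0.003], [1.0, 0.003, 0.001], [0.001, -0.003, -1.0]]
ft_force: [0.3, 0.1, 0.4]
grip_width: 0.085
gripper_force: 0.0
```

jog_arm --hand '[0.03,0.03,0.03,0.03,0.03]' --pt "0 0 0" --pt "0 0 0" --pt "0 0 0" --pt "0 0 0" --pt "0 0 0" --yaw '[0,0,0,0,0]'

```text
time_s: 2.6
position: [0.4615, -0.0732, 0.0473]
tool_rot: [[-0.003, 1.0, 0.002], [1.0, 0.003, -0.001], [-0.001, 0.002, -1.0]]
ft_force: [0.2, 0.1, 6.3]
grip_width: 0.038
gripper_force: 39.4
```

jog_arm --hand '[0.03,0.03,0.03,0.03,0.03]' --pt "0 0 0.01" --pt "0 0 0.02" --pt "0 0 0.03" --pt "0 0 0.03" --pt "0 0 0.02" --yaw '[0,0,0,0,0]'

```text
time_s: 3.22
position: [0.4607, -0.0729, 0.1582]
tool_rot: [[-0.003, 1.0, 0.001], [1.0, 0.003, -0.001], [-0.001, 0.001, -1.0]]
ft_force: [1.2, 0.2, -2.1]
grip_width: 0.0376
gripper_force: 40.4
```

```bash
python3 - <<'E'
from h import *
s=env.get_image("side")[:,:,::-1]; t=env.get_image("top")[:,:,::-1]
a=cv2.resize(s[60:260,280:480],(400,400),interpolation=cv2.INTER_CUBIC); b=cv2.resize(t[180:300,290:410],(400,400),interpolation=cv2.INTER_CUBIC)
cv2.imwrite("pics/g1.png",np.hstack([a,b])); o=env.observe(); print(o["position"],o["ft_force"],o["grip_width"])
E
```

```text
[ 0.46138709 -0.07320523  0.15847949] [-0.46390709  0.0293578  -2.92767474] 0.037733683264557755
```

View pics/g1.png

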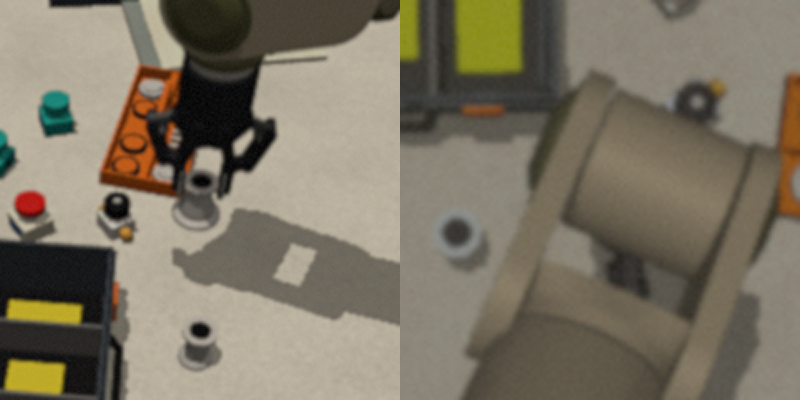

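The reducer hangs upright in the fingers. Next I carry it over the round cut-out.

jog_arm --hand '[0.03,0.03,0.03,0.03,0.03]' --pt "0.016 0.028 0.02" --pt "0.016 0.028 0.01" --pt "0.016 0.028 0" --pt "0.016 0.028 0" --pt "0.016 0.028 0" --yaw '[0.02,0,0,0,0]'

```text
time_s: 3.95
position: [0.5408, 0.068, 0.1854]
tool_rot: [[-0.023, 1.0, -0.002], [1.0, 0.023, 0.0], [0.0, -0.002, -1.0]]
ft_force: [0.3, 0.2, -1.9]
grip_width: 0.0376
gripper_force: 40.6
```

jog_arm --hand '[0.03,0.03,0.03,0.03,0.03]' --pt "0.016 0.028 0" --pt "0.016 0.028 0" --pt "0.016 0.028 0" --pt "0.017 0.028 0" --pt "0.017 0.029 0" --yaw '[0,0,0,0,0]'

```text
time_s: 4.58
position: [0.6229, 0.2088, 0.185]
tool_rot: [[-0.023, 1.0, -0.002], [1.0, 0.023, -0.0], [-0.0, -0.002, -1.0]]
ft_force: [-0.1, -0.4, -1.6]
grip_width: 0.0378
gripper_force: 40.6
```

jog_arm --hand '[0.03,0.03,0.03,0.03,0.03]' --pt "0 0 -0.02" --pt "0 0 -0.03" --pt "0 0 -0.03" --pt "0 0 -0.025" --pt "0 0 -0.01" --yaw '[0,0,0,0,0]'

```text
time_s: 5.2
position: [0.6217, 0.2078, 0.0688]
tool_rot: [[-0.023, 1.0, -0.004], [1.0, 0.023, -0.001], [-0.001, -0.004, -1.0]]
ft_force: [-0.3, 0.3, -1.1]
grip_width: 0.0377
gripper_force: 40.7
```

jog_arm --hand '[0.03,0.03,0.03,0.03,0.03]' --pt "0 0 -0.004" --pt "0 0 -0.003" --pt "0 0 -0.003" --pt "0 0 -0.001" --pt "0 0 0" --yaw '[0,0,0,0,0]'

```text
time_s: 5.82
position: [0.6229, 0.208, 0.0605]
tool_rot: [[-0.023, 1.0, 0.0], [1.0, 0.023, 0.0], [0.0, 0.0, -1.0]]
ft_force: [-0.4, -0.4, -1.2]
grip_width: 0.0374
gripper_force: 40.7
```

jog_arm --hand '[0.03,0.03,0.03,0.03,0.03]' --pt "0 0 -0.001" --pt "0 0 -0.001" --pt "0 0 -0.001" --pt "0 0 -0.0005" --pt "0 0 0" --yaw '[0,0,0,0,0]'

```text
time_s: 6.45
position: [0.623, 0.208, 0.0574]
tool_rot: [[-0.023, 1.0, 0.001], [1.0, 0.023, 0.0], [0.0, 0.001, -1.0]]
ft_force: [-0.8, 0.0, 4.6]
grip_width: 0.0376
gripper_force: 41.1
```

It seats at TCP z = 0.0574, as predicted, with a light contact force. I'll release and retreat upward.

jog_arm --hand '[0.045,0.055,0.065,0.065,0.065]' --pt "0 0 0" --pt "0 0 0" --pt "0 0 0" --pt "0 0 0" --pt "0 0 0.01" --yaw '[0,0,0,0,0]'

```text
time_s: 7.08
position: [0.6224, 0.2079, 0.0665]
tool_rot: [[-0.023, 1.0, -0.002], [1.0, 0.023, -0.0], [-0.0, -0.002, -1.0]]
ft_force: [0.1, -0.4, 0.1]
grip_width: 0.0651
gripper_force: 0.0
```

jog_arm --hand '[0.065,0.065,0.065,0.085,0.085]' --pt "0 0 0.02" --pt "0 0 0.03" --pt "0 0 0.04" --pt "0 0 0.04" --pt "0 0 0.02" --yaw '[0,0,0,0,0]'

```text
time_s: 7.7
position: [0.6232, 0.2081, 0.2203]
tool_rot: [[-0.023, 1.0, 0.004], [1.0, 0.023, 0.001], [0.001, 0.004, -1.0]]
ft_force: [0.6, -0.1, -0.3]
grip_width: 0.0849
gripper_force: 0.0
```

jog_arm --hand '[0.085,0.085,0.085,0.085,0.085]' --pt "0.004 -0.034 0" --pt "0.004 -0.034 0" --pt "0.004 -0.034 0" --pt "0.004 -0.034 0" --pt "0.004 -0.034 0" --yaw '[0.07,0.07,0.07,0.07,0.07]'

```text
time_s: 8.32
position: [0.6428, 0.0369, 0.2177]
tool_rot: [[-0.367, 0.93, 0.001], [0.93, 0.367, -0.0], [-0.0, 0.001, -1.0]]
ft_force: [0.0, 0.2, 0.7]
grip_width: 0.085
gripper_force: 0.0
```

jog_arm --hand '[0.085,0.085,0.085,0.085,0.085]' --pt "0.004 -0.034 0" --pt "0.004 -0.034 0" --pt "0.004 -0.034 0" --pt "0.004 -0.034 0" --pt "0.004 -0.031 0" --yaw '[0.07,0.07,0.07,0.07,0.065]'

```text
time_s: 8.95
position: [0.6628, -0.1302, 0.2177]
tool_rot: [[-0.659, 0.752, 0.001], [0.752, 0.659, -0.0], [-0.001, 0.0, -1.0]]
ft_force: [-0.8, 0.4, -0.1]
grip_width: 0.0849
gripper_force: 0.0
```

jog_arm --hand '[0.085,0.085,0.085,0.085,0.085]' --pt "0 0 -0.05" --pt "0 0 -0.05" --pt "0 0 -0.03" --pt "0 0 -0.02" --pt "0 0 -0.01" --yaw '[0,0,0,0,0]'

```text
time_s: 9.57
position: [0.6627, -0.129, 0.0564]
tool_rot: [[-0.658, 0.753, -0.001], [0.753, 0.658, 0.0], [0.001, -0.0, -1.0]]
ft_force: [-0.0, 0.5, -0.1]
grip_width: 0.0852
gripper_force: 0.0
```

jog_arm --hand '[0.085,0.085,0.06,0.05,0.03]' --pt "0 0 -0.006" --pt "0 0 -0.004" --pt "0 0 0" --pt "0 0 0" --pt "0 0 0" --yaw '[0,0,0,0,0]'

```text
time_s: 10.2
position: [0.663, -0.1292, 0.0476]
tool_rot: [[-0.658, 0.753, 0.001], [0.753, 0.658, -0.001], [-0.001, 0.0, -1.0]]
ft_force: [0.0, -0.1, 2.9]
grip_width: 0.0391
gripper_force: 39.9
```

jog_arm --hand '[0.03,0.03,0.03,0.03,0.03]' --pt "0 0 0" --pt "0 0 0" --pt "0 0 0" --pt "0 0 0" --pt "0 0 0" --yaw '[0,0,0,0,0]'

```text
time_s: 10.82
position: [0.663, -0.1292, 0.0475]
tool_rot: [[-0.658, 0.753, 0.001], [0.753, 0.658, -0.0], [-0.001, 0.0, -1.0]]
ft_force: [-1.0, -0.1, 5.8]
grip_width: 0.0392
gripper_force: 40.1
```

jog_arm --hand '[0.03,0.03,0.03,0.03,0.03]' --pt "0 0 0.01" --pt "0 0 0.02" --pt "0 0 0.03" --pt "0 0 0.04" --pt "0 0 0.03" --yaw '[0,0,0,0,0]'

```text
time_s: 11.45
position: [0.6629, -0.1289, 0.1787]
tool_rot: [[-0.658, 0.753, 0.001], [0.753, 0.658, -0.0], [-0.001, 0.001, -1.0]]
ft_force: [-0.5, -0.6, -2.0]
grip_width: 0.0397
gripper_force: 40.6
```

```bash
python3 - <<'E'
from h import *
s=env.get_image("side")[:,:,::-1]; t=env.get_image("top")[:,:,::-1]
a=cv2.resize(s[60:260,200:400],(400,400),interpolation=cv2.INTER_CUBIC); b=cv2.resize(s[180:320,240:380],(400,400),interpolation=cv2.INTER_CUBIC)
cv2.imwrite("pics/g2.png",np.hstack([a,b])); o=env.observe(); print(o["position"],o["ft_force"],o["grip_width"])
E
```

```text
[ 0.66392074 -0.12923126  0.18053727] [-0.89899866 -0.70212034 -1.49178384] 0.03925249332215519
```

View pics/g2.png

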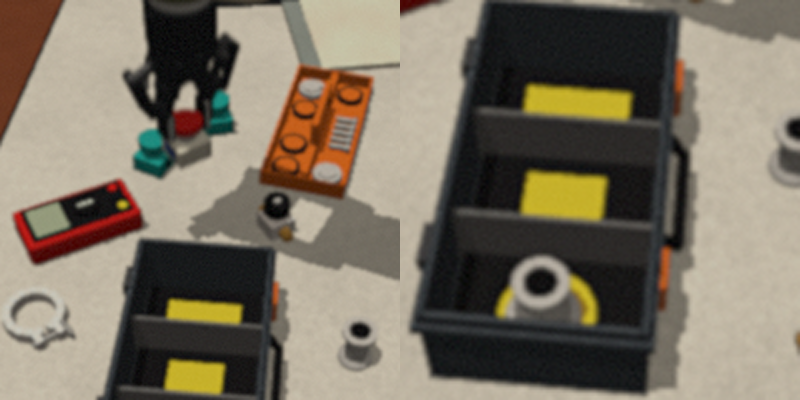

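The reducer stands upright inside the yellow ring, and the red-cap gauge is held upright. Now the gauge goes to the square cut-out.

jog_arm --hand '[0.03,0.03,0.03,0.03,0.03]' --pt "-0.004 0.024 0" --pt "-0.004 0.025 0" --pt "-0.004 0.025 0" --pt "-0.004 0.025 0" --pt "-0.004 0.025 0" --yaw '[-0.07,-0.07,-0.07,-0.07,-0.07]'

```text
time_s: 12.18
position: [0.6421, -0.004, 0.175]
tool_rot: [[-0.358, 0.934, -0.003], [0.934, 0.358, 0.001], [0.002, -0.002, -1.0]]
ft_force: [0.8, 0.1, -2.5]
grip_width: 0.0395
gripper_force: 40.6
```

jog_arm --hand '[0.03,0.03,0.03,0.03,0.03]' --pt "-0.004 0.025 0" --pt "-0.004 0.025 0" --pt "-0.004 0.025 0" --pt "-0.004 0.025 0" --pt "-0.002 0.022 0" --yaw '[-0.07,-0.07,-0.07,-0.07,-0.065]'

```text
time_s: 12.8
position: [0.624, 0.118, 0.175]
tool_rot: [[-0.021, 1.0, -0.003], [1.0, 0.021, 0.0], [0.0, -0.003, -1.0]]
ft_force: [0.9, 0.6, -2.6]
grip_width: 0.0389
gripper_force: 40.6
```

jog_arm --hand '[0.03,0.03,0.03,0.03,0.03]' --pt "0 0 -0.02" --pt "0 0 -0.03" --pt "0 0 -0.03" --pt "0 0 -0.02" --pt "0 0 -0.007" --yaw '[0,0,0,0,0]'

```text
time_s: 13.42
position: [0.6236, 0.117, 0.0673]
tool_rot: [[-0.023, 1.0, -0.004], [1.0, 0.023, 0.0], [0.0, -0.004, -1.0]]
ft_force: [-0.0, -0.6, -1.3]
grip_width: 0.0393
gripper_force: 40.6
```

jog_arm --hand '[0.03,0.03,0.03,0.03,0.03]' --pt "0 0 -0.003" --pt "0 0 -0.003" --pt "0 0 -0.002" --pt "0 0 -0.001" --pt "0 0 0" --yaw '[0,0,0,0,0]'

```text
time_s: 14.05
position: [0.6249, 0.117, 0.0609]
tool_rot: [[-0.023, 1.0, 0.0], [1.0, 0.023, 0.0], [-0.0, 0.0, -1.0]]
ft_force: [-0.4, -0.9, -1.1]
grip_width: 0.0389
gripper_force: 40.6
```

jog_arm --hand '[0.03,0.03,0.03,0.03,0.03]' --pt "0 0 -0.001" --pt "0 0 -0.001" --pt "0 0 -0.001" --pt "0 0 -0.0005" --pt "0 0 0" --yaw '[0,0,0,0,0]'

```text
time_s: 14.68
position: [0.6248, 0.117, 0.0576]
tool_rot: [[-0.023, 1.0, 0.0], [1.0, 0.023, -0.0], [-0.0, 0.0, -1.0]]
ft_force: [-1.3, -0.1, 1.5]
grip_width: 0.0392
gripper_force: 40.9
```

jog_arm --hand '[0.045,0.055,0.065,0.065,0.065]' --pt "0 0 0" --pt "0 0 0" --pt "0 0 0" --pt "0 0 0" --pt "0 0 0.01" --yaw '[0,0,0,0,0]'

```text
time_s: 15.3
position: [0.6245, 0.117, 0.067]
tool_rot: [[-0.023, 1.0, -0.002], [1.0, 0.023, 0.0], [0.0, -0.002, -1.0]]
ft_force: [-0.3, 0.2, 0.2]
grip_width: 0.0652
gripper_force: 0.0
```

jog_arm --hand '[0.065,0.065,0.065,0.085,0.085]' --pt "0 0 0.02" --pt "0 0 0.03" --pt "0 0 0.04" --pt "0 0 0.04" --pt "0 0 0.02" --yaw '[0,0,0,0,0]'

```text
time_s: 15.92
position: [0.6252, 0.1171, 0.2207]
tool_rot: [[-0.023, 1.0, 0.004], [1.0, 0.023, 0.0], [-0.0, 0.004, -1.0]]
ft_force: [0.0, -0.7, -0.5]
grip_width: 0.085
gripper_force: 0.0
```

jog_arm --hand '[0.085,0.085,0.085,0.085,0.085]' --pt "-0.021 0.008 0" --pt "-0.021 0.008 0" --pt "-0.021 0.008 0" --pt "-0.021 0.008 0" --pt "-0.021 0.008 0" --yaw '[0.053,0.053,0.053,0.053,0.053]'

```text
time_s: 16.55
position: [0.5191, 0.1573, 0.2181]
tool_rot: [[-0.286, 0.958, 0.001], [0.958, 0.286, 0.0], [-0.0, 0.001, -1.0]]
ft_force: [0.2, -0.5, 0.0]
grip_width: 0.0852
gripper_force: 0.0
```

jog_arm --hand '[0.085,0.085,0.085,0.085,0.085]' --pt "-0.021 0.008 0" --pt "-0.021 0.008 0" --pt "-0.021 0.008 0" --pt "-0.021 0.008 0" --pt "-0.022 0.004 0" --yaw '[0.053,0.053,0.053,0.053,0.055]'

```text
time_s: 17.18
position: [0.4131, 0.1933, 0.2181]
tool_rot: [[-0.529, 0.849, 0.001], [0.849, 0.529, 0.0], [-0.0, 0.001, -1.0]]
ft_force: [-0.1, 0.2, -0.4]
grip_width: 0.0849
gripper_force: 0.0
```

jog_arm --hand '[0.085,0.085,0.085,0.085,0.085]' --pt "0 0 -0.05" --pt "0 0 -0.05" --pt "0 0 -0.03" --pt "0 0 -0.02" --pt "0 0 -0.01" --yaw '[0,0,0,0,0]'

```text
time_s: 17.8
position: [0.4139, 0.193, 0.057]
tool_rot: [[-0.527, 0.85, -0.0], [0.85, 0.527, -0.0], [0.0, -0.0, -1.0]]
ft_force: [-0.7, 0.4, 0.1]
grip_width: 0.085
gripper_force: 0.0
```

jog_arm --hand '[0.085,0.085,0.06,0.05,0.03]' --pt "0 0 -0.006" --pt "0 0 -0.004" --pt "0 0 0" --pt "0 0 0" --pt "0 0 0" --yaw '[0,0,0,0,0]'

```text
time_s: 18.42
position: [0.4138, 0.193, 0.0476]
tool_rot: [[-0.527, 0.85, 0.0], [0.85, 0.527, -0.0], [-0.0, 0.0, -1.0]]
ft_force: [-0.2, 0.0, 6.8]
grip_width: 0.033
gripper_force: 19.8
```

jog_arm --hand '[0.025,0.025,0.025,0.025,0.025]' --pt "0 0 0" --pt "0 0 0" --pt "0 0 0" --pt "0 0 0" --pt "0 0 0" --yaw '[0,0,0,0,0]'

```text
time_s: 19.05
position: [0.4139, 0.193, 0.0477]
tool_rot: [[-0.527, 0.85, 0.0], [0.85, 0.527, 0.0], [-0.0, 0.0, -1.0]]
ft_force: [-2.2, -0.9, 5.8]
grip_width: 0.0324
gripper_force: 39.3
```

jog_arm --hand '[0.025,0.025,0.025,0.025,0.025]' --pt "0 0 0.01" --pt "0 0 0.02" --pt "0 0 0.03" --pt "0 0 0.04" --pt "0 0 0.03" --yaw '[0,0,0,0,0]'

```text
time_s: 19.68
position: [0.4138, 0.193, 0.1793]
tool_rot: [[-0.527, 0.85, 0.001], [0.85, 0.527, 0.0], [-0.0, 0.001, -1.0]]
ft_force: [0.5, 0.4, -2.0]
grip_width: 0.0325
gripper_force: 40.1
```

```bash
python3 - <<'E'
from h import *
s=env.get_image("side")[:,:,::-1]; t=env.get_image("top")[:,:,::-1]
a=cv2.resize(s[160:360,220:460],(720,600),interpolation=cv2.INTER_CUBIC)
cv2.imwrite("pics/g3.png",a); o=env.observe(); print(o["position"],o["ft_force"],o["grip_width"])
E
```

```text
[0.41488171 0.19326398 0.18028882] [ 0.08366146  0.44512145 -2.24155618] 0.03242811416057319
```

View pics/g3.png

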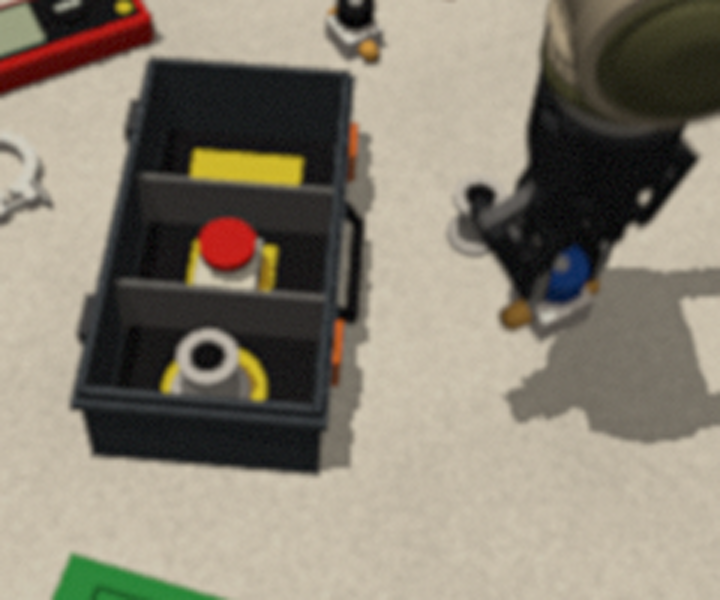

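Reducer and gauge are both seated upright in their cut-outs, and the blue valve is held level. Next I carry the valve to the oblong cut-out.

jog_arm --hand '[0.025,0.025,0.025,0.025,0.025]' --pt "0.02 -0.016 0" --pt "0.021 -0.017 0" --pt "0.022 -0.017 0" --pt "0.022 -0.017 0" --pt "0.022 -0.017 0" --yaw '[-0.053,-0.053,-0.053,-0.053,-0.053]'

```text
time_s: 20.4
position: [0.521, 0.1084, 0.1761]
tool_rot: [[-0.284, 0.959, -0.002], [0.959, 0.284, 0.0], [0.001, -0.002, -1.0]]
ft_force: [0.2, -0.5, -2.5]
grip_width: 0.0325
gripper_force: 40.1
```

jog_arm --hand '[0.025,0.025,0.025,0.025,0.025]' --pt "0.022 -0.017 0" --pt "0.022 -0.017 0" --pt "0.022 -0.017 0" --pt "0.022 -0.017 0" --pt "0.019 -0.015 0" --yaw '[-0.053,-0.053,-0.053,-0.053,-0.055]'

```text
time_s: 21.02
position: [0.6281, 0.0254, 0.1757]
tool_rot: [[-0.021, 1.0, -0.002], [1.0, 0.021, 0.0], [0.0, -0.002, -1.0]]
ft_force: [0.2, 0.9, -2.3]
grip_width: 0.0326
gripper_force: 40.0
```

jog_arm --hand '[0.025,0.025,0.025,0.025,0.025]' --pt "0 0 -0.02" --pt "0 0 -0.03" --pt "0 0 -0.03" --pt "0 0 -0.02" --pt "0 0 -0.007" --yaw '[0,0,0,0,0]'

```text
time_s: 21.65
position: [0.6268, 0.0261, 0.068]
tool_rot: [[-0.023, 1.0, -0.004], [1.0, 0.023, 0.001], [0.001, -0.004, -1.0]]
ft_force: [1.1, -0.5, -1.6]
grip_width: 0.0325
gripper_force: 40.1
```

jog_arm --hand '[0.025,0.025,0.025,0.025,0.025]' --pt "0 0 -0.003" --pt "0 0 -0.003" --pt "0 0 -0.002" --pt "0 0 0" --pt "0 0 0" --yaw '[0,0,0,0,0]'

```text
time_s: 22.28
position: [0.6279, 0.026, 0.0626]
tool_rot: [[-0.023, 1.0, 0.0], [1.0, 0.023, -0.0], [-0.0, 0.0, -1.0]]
ft_force: [0.3, 1.1, -0.6]
grip_width: 0.0325
gripper_force: 40.1
```

jog_arm --hand '[0.025,0.025,0.025,0.025,0.025]' --pt "0 0 -0.002" --pt "0 0 -0.001" --pt "0 0 -0.001" --pt "0 0 -0.0007" --pt "0 0 0" --yaw '[0,0,0,0,0]'

```text
time_s: 22.9
position: [0.6278, 0.026, 0.0579]
tool_rot: [[-0.023, 1.0, 0.0], [1.0, 0.023, -0.0], [-0.0, 0.0, -1.0]]
ft_force: [-1.5, 0.2, 1.5]
grip_width: 0.0325
gripper_force: 40.4
```

jog_arm --hand '[0.04,0.05,0.065,0.065,0.065]' --pt "0 0 0" --pt "0 0 0" --pt "0 0 0" --pt "0 0 0" --pt "0 0 0.01" --yaw '[0,0,0,0,0]'

```text
time_s: 23.52
position: [0.6275, 0.026, 0.0674]
tool_rot: [[-0.023, 1.0, -0.002], [1.0, 0.023, 0.0], [0.0, -0.002, -1.0]]
ft_force: [0.5, 0.8, -0.5]
grip_width: 0.0651
gripper_force: 0.0
```

jog_arm --hand '[0.065,0.065,0.065,0.085,0.085]' --pt "0 0 0.02" --pt "0 0 0.03" --pt "0 0 0.04" --pt "0 0 0.04" --pt "0 0 0.02" --yaw '[0,0,0,0,0]'

```text
time_s: 24.15
position: [0.6282, 0.026, 0.221]
tool_rot: [[-0.023, 1.0, 0.004], [1.0, 0.023, -0.001], [-0.001, 0.004, -1.0]]
ft_force: [-0.8, 0.4, -0.2]
grip_width: 0.0853
gripper_force: 0.0
```

jog_arm --hand '[0.085,0.085,0.085,0.085,0.085]' --pt "-0.012 -0.036 0" --pt "-0.012 -0.036 0" --pt "-0.012 -0.036 0" --pt "-0.012 -0.036 0" --pt "-0.012 -0.036 0" --yaw '[-0.017,-0.017,-0.017,-0.017,-0.017]'

```text
time_s: 24.78
position: [0.5673, -0.1551, 0.2185]
tool_rot: [[0.062, 0.998, 0.001], [0.998, -0.062, -0.0], [-0.0, 0.001, -1.0]]
ft_force: [0.4, -0.1, -0.0]
grip_width: 0.085
gripper_force: 0.0
```

```bash
python3 - <<'E'
from h import *
s=env.get_image("side")[:,:,::-1]; t=env.get_image("top")[:,:,::-1]; cv2.imwrite("pics/topb.png",t)
a=cv2.resize(s[60:320,240:400],(369,600),interpolation=cv2.INTER_CUBIC); b=cv2.resize(t[140:320,220:350],(430,600),interpolation=cv2.INTER_CUBIC)
cv2.imwrite("pics/g4.png",np.hstack([a,b]))
E
```

```text
(no output)
```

View pics/g4.png

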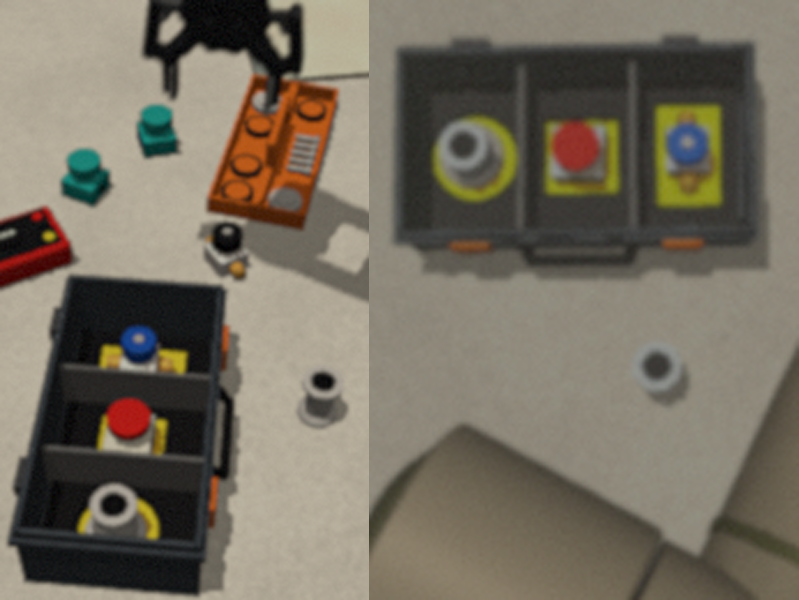

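All three parts are upright in their own cut-outs: the reducer in the round one at left, the red cap in the square one, and the blue valve with its stubs along the slot. The nipple and black valve haven't moved. Next is the tray handle.

jog_arm --hand '[0.07,0.07,0.07,0.07,0.07]' --pt "-0.012 -0.036 0" --pt "-0.012 -0.036 0" --pt "-0.012 -0.036 0" --pt "-0.012 -0.036 0" --pt "-0.014 -0.038 0" --yaw '[-0.017,-0.017,-0.017,-0.017,-0.017]'

```text
time_s: 25.5
position: [0.5059, -0.3363, 0.2183]
tool_rot: [[0.146, 0.989, 0.001], [0.989, -0.146, -0.0], [-0.0, 0.001, -1.0]]
ft_force: [0.4, -0.2, 0.2]
grip_width: 0.07
gripper_force: 0.0
```

jog_arm --hand '[0.07,0.07,0.07,0.07,0.07]' --pt "0 0 -0.05" --pt "0 0 -0.05" --pt "0 0 -0.03" --pt "0 0 -0.02" --pt "0 0 -0.01" --yaw '[0,0,0,0,0]'

```text
time_s: 26.12
position: [0.5061, -0.3353, 0.0571]
tool_rot: [[0.146, 0.989, -0.001], [0.989, -0.146, 0.001], [0.001, -0.001, -1.0]]
ft_force: [-0.2, 0.2, 1.1]
grip_width: 0.07
gripper_force: 0.0
```

```bash
python3 - <<'E'
from h import *
s=env.get_image("side")[:,:,::-1]
cv2.imwrite("pics/g5.png",cv2.resize(s[60:180,300:420],(600,600),interpolation=cv2.INTER_CUBIC))
E
```

View pics/g5.png

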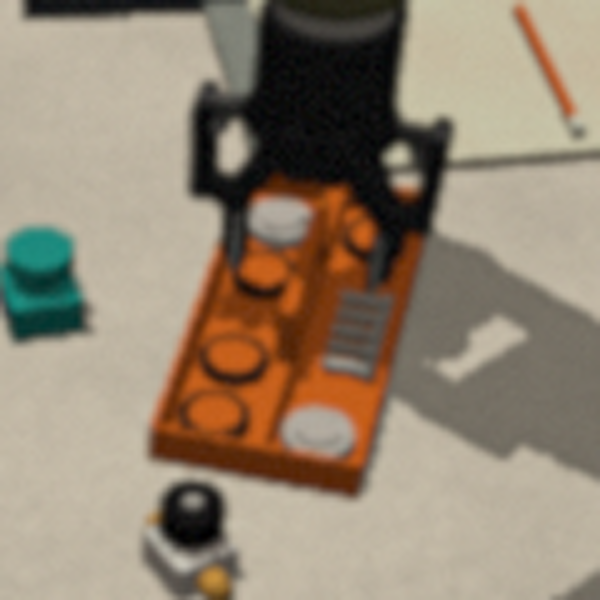

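The fingers straddle the bar. I'll go down 8 mm and close.

jog_arm --hand '[0.06,0.05,0.04,0.025,0.0]' --pt "0 0 -0.005" --pt "0 0 -0.003" --pt "0 0 0" --pt "0 0 0" --pt "0 0 0" --yaw '[0,0,0,0,0]' --grip_force 70

```text
time_s: 26.8
position: [0.5061, -0.3362, 0.0501]
tool_rot: [[0.147, 0.989, 0.001], [0.989, -0.147, -0.001], [-0.0, 0.001, -1.0]]
ft_force: [-6.2, 5.0, 12.1]
grip_width: 0.0089
gripper_force: 69.2
```

jog_arm --hand '[0,0,0,0,0]' --pt "0 0 0" --pt "0 0 0" --pt "0 0 0" --pt "0 0 0" --pt "0 0 0" --yaw '[0,0,0,0,0]'

```text
time_s: 27.42
position: [0.5061, -0.3362, 0.0501]
tool_rot: [[0.146, 0.989, 0.001], [0.989, -0.146, -0.001], [-0.001, 0.001, -1.0]]
ft_force: [0.7, -0.1, 5.5]
grip_width: 0.0089
gripper_force: 69.3
```

jog_arm --hand '[0,0,0,0,0]' --pt "0 0 0.005" --pt "0 0 0.01" --pt "0 0 0.02" --pt "0 0 0.03" --pt "0 0 0.03" --yaw '[0,0,0,0,0]'

```text
time_s: 28.05
position: [0.5056, -0.3358, 0.1457]
tool_rot: [[0.146, 0.989, -0.001], [0.989, -0.146, 0.0], [0.0, -0.001, -1.0]]
ft_force: [0.1, 0.2, -2.9]
grip_width: 0.0088
gripper_force: 68.3
```

jog_arm --hand '[0,0,0,0,0]' --pt "0 0 0.02" --pt "0 0 0.03" --pt "0.003 0.01 0.02" --pt "0.006 0.02 0" --pt "0.008 0.03 0" --yaw '[0,0,0,0.01,0.01]'

```text
time_s: 28.68
position: [0.5226, -0.2747, 0.2136]
tool_rot: [[0.127, 0.992, -0.001], [0.992, -0.127, 0.001], [0.001, -0.001, -1.0]]
ft_force: [-0.4, 1.0, -3.1]
grip_width: 0.0087
gripper_force: 68.4
```

jog_arm --hand '[0,0,0,0,0]' --pt "0.009 0.036 0" --pt "0.009 0.036 0" --pt "0.009 0.036 0" --pt "0.009 0.036 0" --pt "0.009 0.036 0" --yaw '[0.015,0.015,0.015,0.015,0.015]'

```text
time_s: 29.3
position: [0.5674, -0.0936, 0.2134]
tool_rot: [[0.051, 0.999, -0.002], [0.999, -0.051, 0.001], [0.001, -0.002, -1.0]]
ft_force: [-0.7, -0.1, -2.5]
grip_width: 0.0089
gripper_force: 68.4
```

jog_arm --hand '[0,0,0,0,0]' --pt "0.011 0.042 0" --pt "0.011 0.042 0" --pt "0.011 0.042 0" --pt "0.011 0.042 0" --pt "0.011 0.043 0" --yaw '[0.015,0.015,0.015,0.015,0.013]'

```text
time_s: 29.92
position: [0.6221, 0.1174, 0.2133]
tool_rot: [[-0.022, 1.0, -0.002], [1.0, 0.022, 0.0], [0.0, -0.002, -1.0]]
ft_force: [0.3, -0.5, -3.1]
grip_width: 0.0088
gripper_force: 68.4
```

jog_arm --hand '[0,0,0,0,0]' --pt "0 0 0" --pt "0 0 0" --pt "0 0 0" --pt "0 0 0" --pt "0 0 0" --yaw '[0,0,0,0,0]'

```text
time_s: 30.55
position: [0.6228, 0.1145, 0.2147]
tool_rot: [[-0.02, 1.0, 0.0], [1.0, 0.02, -0.0], [-0.0, 0.0, -1.0]]
ft_force: [-0.4, 0.5, -2.8]
grip_width: 0.0089
gripper_force: 68.5
```

```bash
python3 - <<'E'
from h import *
s=env.get_image("side")[:,:,::-1]; t=env.get_image("top")[:,:,::-1]
cv2.imwrite("pics/s6.png",s);cv2.imwrite("pics/t6.png",t)
a=cv2.resize(s[80:360,200:400],(400,560),interpolation=cv2.INTER_CUBIC); b=cv2.resize(t[120:260,200:360],(400,350),interpolation=cv2.INTER_CUBIC)
k=np.zeros((560,800,3),np.uint8); k[:,:400]=a; k[:350,400:]=b
cv2.imwrite("pics/g6.png",k); o=env.observe(); print(o["position"],o["ft_force"],o["wrist_torque"])
E
```

```text
[0.62285032 0.114699   0.21470032] [ 0.46842947  0.52250412 -2.67678517] [ 0.04058471 -0.0020169   0.00415235]
```

View pics/g6.png

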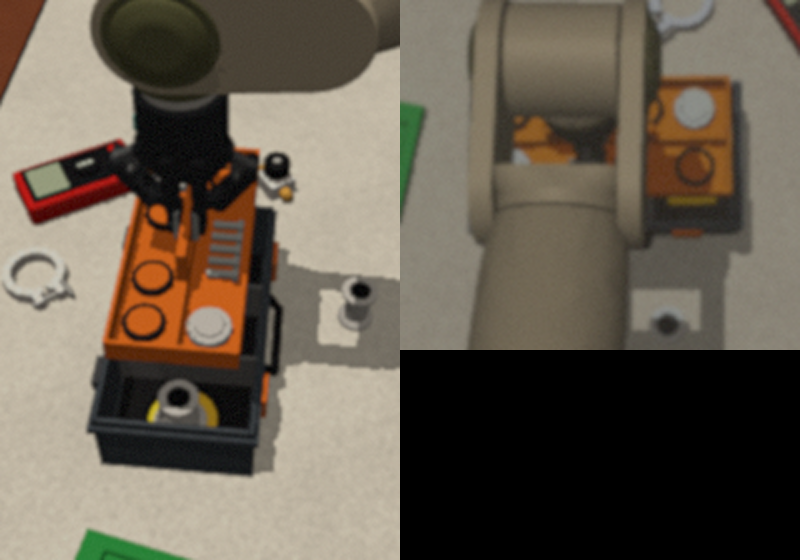

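```bash
python3 - <<'E'
from h import *
for p in [(252,252.5),(321,256.5)]: print("side near end",onz("side",p,.1886).round(4))
for p in [(333.2,151.2),(333.2,198)]: print("top far end",onz("top",p,.1886).round(4))
E
```

```text
side near end [0.6742 0.2398 0.1886]
side near end [0.5582 0.2343 0.1886]
top far end [ 0.6812 -0.0158  0.1886]
top far end [ 0.5656 -0.0162  0.1886]
```

The measured tray is 0.253 m long, centred about 4 mm toward −y from the case centre. I shift +4 mm in y and lower it.

jog_arm --hand '[0,0,0,0,0]' --pt "0 0.004 -0.01" --pt "0 0 -0.02" --pt "0 0 -0.02" --pt "0 0 -0.02" --pt "0 0 -0.01" --yaw '[0,0,0,0,0]'

```text
time_s: 31.28
position: [0.6223, 0.1192, 0.1329]
tool_rot: [[-0.021, 1.0, -0.002], [1.0, 0.021, 0.0], [0.0, -0.002, -1.0]]
ft_force: [-0.2, 0.4, -2.7]
grip_width: 0.0084
gripper_force: 68.4
```

jog_arm --hand '[0,0,0,0,0]' --pt "0 0 -0.005" --pt "0 0 -0.004" --pt "0 0 -0.003" --pt "0 0 -0.002" --pt "0 0 0" --yaw '[0,0,0,0,0]'

```text
time_s: 31.9
position: [0.6228, 0.119, 0.1207]
tool_rot: [[-0.021, 1.0, 0.0], [1.0, 0.021, -0.0], [-0.0, 0.0, -1.0]]
ft_force: [-0.1, -0.1, -1.7]
grip_width: 0.0088
gripper_force: 68.4
```

jog_arm --hand '[0,0,0,0,0]' --pt "0 0 -0.002" --pt "0 0 -0.001" --pt "0 0 -0.001" --pt "0 0 -0.0007" --pt "0 0 0" --yaw '[0,0,0,0,0]'

```text
time_s: 32.52
position: [0.6228, 0.119, 0.1162]
tool_rot: [[-0.021, 1.0, 0.0], [1.0, 0.021, -0.0], [-0.0, 0.0, -1.0]]
ft_force: [-1.6, 0.2, -0.5]
grip_width: 0.0087
gripper_force: 68.8
```

```bash
python3 - <<'E'
from h import *
s=env.get_image("side")[:,:,::-1]
cv2.imwrite("pics/g7.png",cv2.resize(s[140:330,220:400],(568,600),interpolation=cv2.INTER_CUBIC)); o=env.observe(); print(o["position"],o["ft_force"],o["wrist_torque"])
E
```

```text
[0.62281609 0.11900906 0.11615209] [-1.10452859 -0.32693826 -0.85791039] [-0.00018865  0.15543545 -0.00974644]
```

View pics/g7.png

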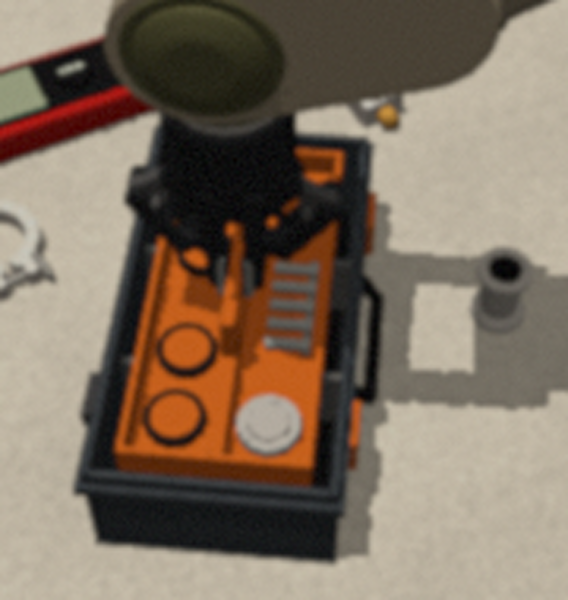

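The tray is inside the case, level, and just taking weight. I'll go down another 0.5–1 mm and then release.

jog_arm --hand '[0,0,0,0,0]' --pt "0 0 -0.0005" --pt "0 0 0" --pt "0 0 -0.0003" --pt "0 0 0" --pt "0 0 0" --yaw '[0,0,0,0,0]'

```text
time_s: 33.2
position: [0.6228, 0.119, 0.1161]
tool_rot: [[-0.021, 1.0, 0.001], [1.0, 0.021, -0.0], [-0.0, 0.001, -1.0]]
ft_force: [-4.6, -0.0, 7.3]
grip_width: 0.0086
gripper_force: 70.0
```

jog_arm --hand '[0.015,0.025,0.035,0.045,0.05]' --pt "0 0 0" --pt "0 0 0" --pt "0 0 0" --pt "0 0 0" --pt "0 0 0" --yaw '[0,0,0,0,0]'

```text
time_s: 33.83
position: [0.6229, 0.119, 0.115]
tool_rot: [[-0.021, 1.0, -0.0], [1.0, 0.021, 0.0], [0.0, -0.0, -1.0]]
ft_force: [-0.4, -0.4, -0.6]
grip_width: 0.0499
gripper_force: 0.0
```

jog_arm --hand '[0.05,0.05,0.05,0.05,0.05]' --pt "0 0 0.01" --pt "0 0 0.02" --pt "0 0 0.03" --pt "0 0 0.04" --pt "0 0 0.03" --yaw '[0,0,0,0,0]'

```text
time_s: 34.45
position: [0.6229, 0.119, 0.2478]
tool_rot: [[-0.021, 1.0, 0.002], [1.0, 0.021, -0.0], [-0.0, 0.002, -1.0]]
ft_force: [0.3, -0.0, -0.1]
grip_width: 0.0501
gripper_force: 0.0
```

jog_arm --hand '[0.05,0.05,0.05,0.05,0.05]' --pt "-0.02 -0.05 0" --pt "-0.02 -0.05 0" --pt "-0.02 -0.05 0" --pt "-0.02 -0.05 0" --pt "-0.02 -0.05 0" --yaw '[0,0,0,0,0]'

```text
time_s: 35.08
position: [0.522, -0.1325, 0.2461]
tool_rot: [[-0.021, 1.0, 0.001], [1.0, 0.021, -0.001], [-0.001, 0.001, -1.0]]
ft_force: [1.4, -0.9, -0.2]
grip_width: 0.0503
gripper_force: 0.0
```

```bash
python3 - <<'E'
from h import *
s=env.get_image("side")[:,:,::-1]; t=env.get_image("top")[:,:,::-1]
a=cv2.resize(s[110:330,220:400],(400,489),interpolation=cv2.INTER_CUBIC); b=cv2.resize(t[130:280,220:390],(400,353),interpolation=cv2.INTER_CUBIC)
k=np.zeros((489,800,3),np.uint8); k[:,:400]=a; k[:353,400:]=b
cv2.imwrite("pics/g8.png",k)
E
```

```text
(no output)
```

View pics/g8.png

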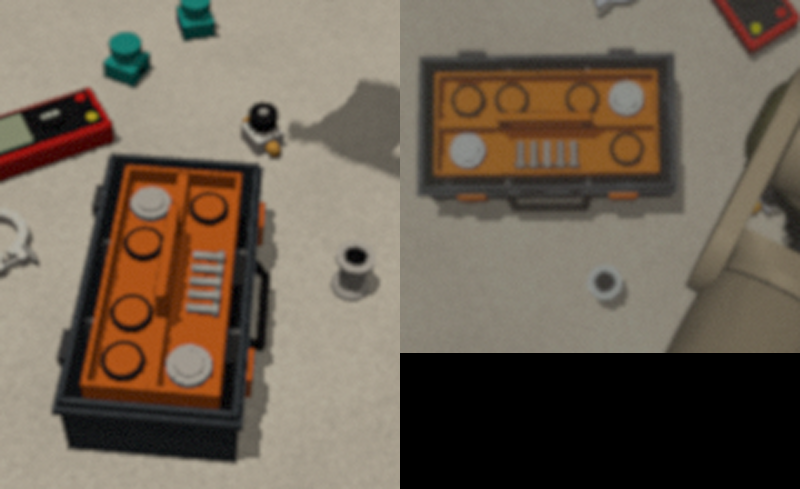

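The tray lies level and centred in the case, with its walls flush with the rim. The nipple and the black valve are where they were, and the arm is clear, so I'm handing in.

```bash
python3 -c "
from rig import env
print(env.close_job())"
```

```text
the job is handed in; nothing more can be done
None
```

The vacuum kit is packed and the job handed in at about 35 s: reducer, gauge and blue valve stand upright and seated in their cut-outs, the tray lies level on the dividers, and the nipple and black valve were left untouched.

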